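Roll the brass tower sleeve onto its place on the layout sheet

TASK

The brass tower sleeve, lying on its side on the white layout sheet, is the last part that is not yet in its place. Roll it, pushing on its top with the fingertips, until it lies at rest on its own printed rectangle, square with it, and then take the hand away. Do not grip or lift it, do not touch it below mid-height, do not just slide it along, and leave all the other things where they are.

Things in the scene. Friction and masses are not known exactly. Their poses are not given: they have to be found in the camera images.
- sleeve: Brass tube, 70 mm diameter, 130 mm long, dark bore at both ends, 0.5 to 0.9 kg, lying on the sheet. Origin on its axis at mid-length, 38 mm above the table (top at 73 mm); x along the tube, y and z turn as it rolls. Starts parallel (0.05 rad) to its rectangle, 110 to 170 mm to either side. A fingertip grips it without slip, going twice as far as its centre; a level push from behind may jam.
- sleeve_place (a point): The sleeve's place: middle of the printed rectangle, 130 by 70 mm, grey with a dark outline and a dark lengthwise centre line, on the sheet (fixed). Given 38 mm above the table, where the sleeve's centre belongs; x along the rectangle's length, y across it (the way to roll, forward or back), z up. Let go at low speed, the sleeve stays where it is.
- sheet: White A3 layout sheet, 297 mm (its x) by 420 mm (its y), flat and fixed on a 500 by 600 mm cork mat; its top is 3 mm above the table. Origin at its middle, z up. Grey silhouettes of the parts are printed on it; the sleeve's is 45 mm from the middle towards the sheet's -x side.
- clamp: Brass record clamp, a puck 74 mm in diameter and 42 mm high with a narrower top knob, standing on its printed disc on the sheet, 140 mm from the sleeve's path line towards the sheet's +x side. Origin under its centre. To be left alone.
- counterweight: Small brass counterweight, 40 mm in diameter and 34 mm high, standing on its printed disc on the sheet, 140 mm from the sleeve's path line towards the sheet's +x side. Origin under its centre. To be left alone.
- collar: Dark steel collar, a ring 54 mm in diameter and 18 mm high, lying on its printed disc on the sheet, 140 mm from the sleeve's path line towards the sheet's +x side. Origin under its centre. To be left alone.
- screwdriver: Screwdriver with a green handle, 170 mm long, lying on the sheet along the sheet's x, on the other side of the rectangle from the sleeve, 110 to 170 mm from the rectangle's middle. Origin under it at mid-length, x along it. To be left alone.
- oil: Small amber bearing-oil bottle with a black cap, 36 mm in diameter and 85 mm high, standing on the table beyond the mat's left (+y) edge. Origin under its centre. To be left alone.
- level: Round aluminium bubble level, 60 mm in diameter and 12 mm high, lying on the table beyond the mat's right (-y) edge. Origin under its centre. To be left alone.
Mind the look-alikes: they are no part of the job. What is shaped like the sleeve but blue or purple is not meant.

How it is judged:
By the outcome, as a careful person would: the job done as asked, in the order asked, and still so for the second after the job is handed in, with the robot touching nothing.
It also fails if it takes over 51 s, if anything falls off the work surface, if the arm or the gripper's body presses on something with over 40 N, if the wrist force passes 120 N, or if a joint passes its speed limit or range.

ROBOT

A 6-joint arm with a two-finger parallel gripper is mounted at the origin on the work surface. World frame = base frame: x ahead of the robot, y to its left, z up, the work surface at z = 0. Lengths are in m, angles in rad, forces in N, time in s.
With the tool pointing down it reaches from about 0.35 to 0.975 m from the base axis. Payload 17.4 kg.
Tool frame: the origin (TCP) lies midway between the tips of the shut fingers; the grasp point (between the pads) lies 19 mm behind it; z points along the fingers, y is the direction in which the jaws open and shut (so a half turn about z gives the same grasp; the last joint's range is limited). The gripper opens to 85 mm and grips with 20 to 120 N. Pads are 22 mm wide; open, the fingers measure 114 mm over their backs; the gripper's body (76 mm by 85 mm) begins 54 mm behind the grasp point. The pads swing forward as they close: fully open they stand 13 mm farther back than shut.
Start: joints at [-1.214, 0.116, 1.442, -0, 1.584, -0.038], TCP at [0.26, -0.623, 0.211] pointing down, gripper open.
Joint ranges: [-2.83, 2.83], [-0.83, 2.19], [0.07, 2.5], [-1.14, 4.28], [0.01, 3], [-2.97, 2.97]. Speed limits (rad/s): [1.89, 1.89, 2.22, 3.14, 3.14, 3.14].

INTERFACE

Orientations are given as a unit quaternion [x, y, z, w].
In Python, from station import arm gives the robot as it stands.
- The arm moves only by the tool jog_arm, never from a script. Its argument "series" is a list that holds one entry, the list of rows, each a list of 5 numbers: the shift along the tool's x, y, z in mm, then the turn about the tool's z in rad, then the opening, from 0 (shut) to 1 (fully open). In form: [[[tx, ty, tz, turn, claw], ...]]. A call has 1 to 12 rows; each row shifts and turns the commanded pose from where the row before left it, along the tool's axes as they then stand; what a row does not reach is not made up. A row lasts 1/8 s, in which the tool goes at most 62.5 mm and 10.7 degrees, less where a joint would pass 70% of its speed; a pose out of reach is approached as far as the arm can. A call with a gripper value outside its range is refused whole. The fingers move at their own pace and stop on an object; "newtons" is the grip in N (left out, the last holds). Time passes only in rows, so rows that do not move let the fingers close. It gives the time, the measured TCP pose, the force and the opening at its end, in the units of the state.
- arm.read_state(): the state, without advancing time (a new reading comes with each control period).
- arm.camera(name): name is "scene" or "top" or "wrist"; returns a dict with "color" (384x512x3 uint8, blue, green, red), "mtx" (3x3 intrinsics, pixels), "position" and "attitude" of the camera in the world. Camera axes: x right, y up, looking along -z (the intrinsics and any distortion apply to the point x, -y, -z); pixel columns grow to the right and rows downward; lengths in m; the calibration is good to about 2 mm. A picture is of the moment at which its call begins. There is no depth.
- arm.job_done(): hands the job in, once; it reports no verdict.
Trained networks look in a picture, given as the dict that the camera call returned (one of the last four; its "shot" number tells which), for a name from the list of things; names that differ only in an ending like _2 or _b are one class to them, and where a whole thing is asked for, a point or a joint stands for the part that bears it (a point fixed in the world has none). Each returns a list of dicts, best first, with "conf" (0 to 1); they miss things now and then, are a little off and sometimes report something else, mostly with a low value. They report only what shows in the picture. A call takes as long as a camera call. They do not tell look-alikes from the thing itself.
- arm.search_frame(picture, target): "centre" ([column, row] in pixels, amid what is visible of it).
- arm.outline_of(picture, target): "pixels" (384x512 bool, what is visible of it) and "centre" ([column, row] in pixels, amid what is visible of it).
The state is a dict: "t": time; "joint_pos": joint angles; "joint_velocities": joint speeds; "effort": joint torques, N m; "position": TCP position; "eef_rot": TCP orientation; "wrist_force": force on the tool from outside, world axes, zero at the start; "moment": the same for the moment, N m; "grip_width": opening from 0.0 (shut) to 1.0 (fully open).
Only numpy, scipy, OpenCV 4.12 (cv2) and the standard library are available. Lean on these libraries where they do the work, as an engineer would, in place of code of your own. Each camera call takes 0.05 s, during which the arm holds its last target. There are 200 camera calls.

## Working session

There is one attempt and no reset: what is moved stays moved. The work goes in short steps, Python scripts to look and compute and a tool call to move; the robot and the scene stay as the last step left them, time stands still between calls to the robot, and variables do not carry over. Pictures are saved under pics/ and viewed, about 8 in all and at most 12, crops included, and the job is handed in when it is done.

Besides the shell and the picture viewer there is one more tool, called after ">>>" by a JSON object that holds its "name" and its "arguments". jog_arm: Moves the arm, as the interface text tells. Its arguments: {"type":"object","properties":{"series":{"type":"array"},"newtons":{"type":"number"}},"required":["series"]}

```bash
ls; mkdir -p pics; cat > h.py <<'E'
import numpy as np, cv2
from scipy.spatial.transform import Rotation as R
from station import arm
def ray(p,uv):
    K=np.array(p["mtx"]);d=np.linalg.inv(K)@[uv[0],uv[1],1.]
    d=np.array([d[0],-d[1],-d[2]])
    a=np.array(p["attitude"]); M=R.from_quat(a).as_matrix() if a.size==4 else a
    return np.array(p["position"]),M@d
def at(p,uv,z):
    o,d=ray(p,uv);return o+d*(z-o[2])/d[2]
def pix(p,X):
    a=np.array(p["attitude"]); M=R.from_quat(a).as_matrix() if a.size==4 else a
    c=M.T@(np.array(X)-p["position"]);c=np.array([c[0],-c[1],-c[2]]);q=np.array(p["mtx"])@c;return q[:2]/q[2]
E
python3 - <<'E'
from h import *
for n in("top","scene"):
    p=arm.camera(n);cv2.imwrite(f"pics/{n}0.png",p["color"]);print(n,{k:v for k,v in p.items() if k!="color"})
    for t in("sleeve","clamp","counterweight","collar","screwdriver","oil","level","sheet"):
        print(t,[(round(r["conf"],2),np.round(r["centre"]),np.round(at(p,r["centre"],.038 if t=="sleeve" else .01),3)) for r in arm.outline_of(p,t)][:3])
print(arm.read_state())
E
```

```text
pics
top {'mtx': array([[435.26150407,   0.        , 260.16821354],
       [  0.        , 435.26150407, 193.24493824],
       [  0.        ,   0.        ,   1.        ]]), 'position': array([0.38814211, 0.07066995, 1.45421348]), 'attitude': array([ 0.0112325 , -0.01955128, -0.69704085,  0.7166768 ]), 'shot': 1}
sleeve [(0.92, array([130., 222.]), array([0.345, 0.475, 0.038])), (0.68, array([229., 155.]), array([0.572, 0.16 , 0.038])), (0.57, array([176., 264.]), array([0.213, 0.321, 0.038]))]
clamp [(0.96, array([236., 113.]), array([0.717, 0.142, 0.01 ]))]
counterweight [(0.49, array([311., 176.]), array([ 0.513, -0.115,  0.01 ]))]
collar [(0.51, array([310., 131.]), array([ 0.664, -0.106,  0.01 ]))]
screwdriver [(0.7, array([308., 176.]), array([ 0.513, -0.105,  0.01 ]))]
oil [(0.63, array([178., 135.]), array([0.636, 0.335, 0.01 ])), (0.49, array([308., 177.]), array([ 0.509, -0.103,  0.01 ]))]
level []
sheet [(0.7, array([271., 151.]), array([0.594, 0.022, 0.01 ]))]
scene {'mtx': array([[465.08348329,   0.        , 254.78871785],
       [  0.        , 465.08348329, 193.99392639],
[... 964 characters left out ...]
4 , 0.01 ]))]
{'t': 0.9, 'joint_pos': array([-1.21376513e+00,  1.16006080e-01,  1.44162312e+00, -2.54402762e-05,
        1.58401874e+00, -3.78251168e-02]), 'joint_velocities': array([-0.00040096,  0.00102217, -0.00029052, -0.0012329 ,  0.00219912,
        0.00109934]), 'effort': array([-8.77861603e-04, -7.31740880e+01, -6.32635045e+01, -2.28540966e-04,
        4.85321580e-04,  6.36907913e-07]), 'position': array([ 0.25962163, -0.62306442,  0.21068467]), 'eef_rot': array([ 9.80574314e-01,  1.96147936e-01, -1.69510277e-05, -2.52730783e-05]), 'wrist_force': array([-0.32859202,  1.37178154,  0.51015998]), 'moment': array([ 0.0092175 , -0.02212764,  0.03133232]), 'grip_width': 1.0028501848634148}
```

```bash
python3 - <<'E'
import cv2
a=cv2.imread("pics/top0.png")[80:290,110:376];cv2.imwrite("pics/top0c.png",cv2.resize(a,None,fx=2.85,fy=2.85,interpolation=cv2.INTER_CUBIC))
E
```

```text
(no output)
```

View pics/top0c.png

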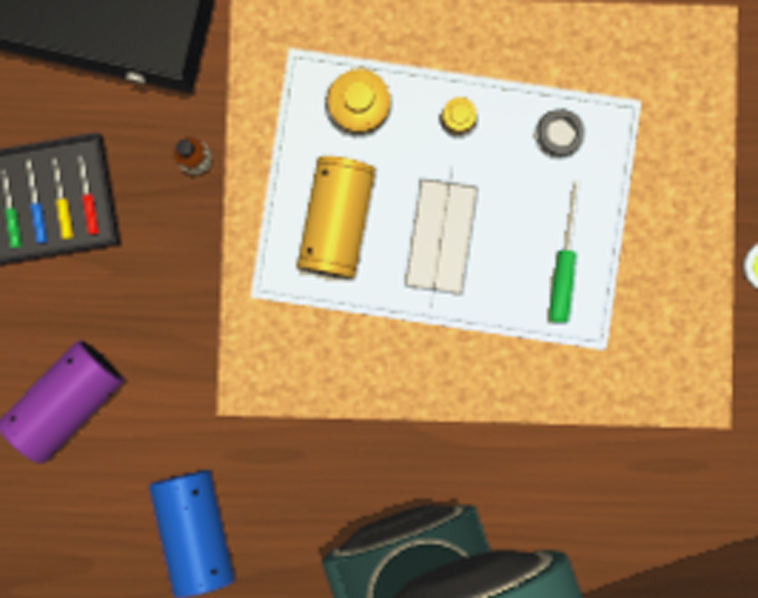

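View pics/scene0.png

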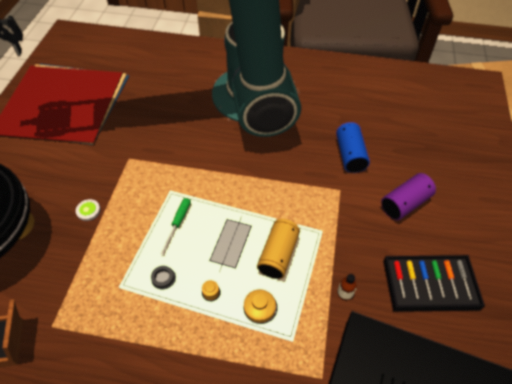

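Brass sleeve at full-image (228,156) in top. The same shape also appears in purple (130,222) and blue (176,264), which are the excluded look-alikes off the mat. The brass one lies on the sheet beside the printed rectangle at (265,163), so it's the target, and the enlarged crop confirms it. The screwdriver is on the far side at about (308,176).

```bash
cat >> h.py <<'E'
def wrap(a): return (a+np.pi/2)%np.pi-np.pi/2
def sleeve(p,near):
    rs=[r for r in arm.outline_of(p,"sleeve")]
    r=min(rs,key=lambda r:np.hypot(*(np.array(r["centre"])-pix(p,near))))
    v,u=np.nonzero(r["pixels"]); return r,np.c_[u,v].astype(np.float32)
E
python3 - <<'E'
from h import *
a=cv2.imread("pics/top0.png")
hsv=cv2.cvtColor(a,cv2.COLOR_BGR2HSV)
print(a[163,261],a[163,269],a[163,255])
p=arm.camera("top");a=p["color"]
roi=np.zeros(a.shape[:2],np.uint8);roi[135:190,248:284]=1
g=(a.min(2)<228)&(roi>0)
n,l,s,c=cv2.connectedComponentsWithStats(g.astype(np.uint8));k=1+np.argmax(s[1:,4])
m=(l==k).astype(np.uint8);m=cv2.morphologyEx(m,cv2.MORPH_OPEN,np.ones((3,3)))
v,u=np.nonzero(m);P=np.array([at(p,q,.003)[:2] for q in np.c_[u,v]],np.float32)*1000
print("rect",cv2.minAreaRect(P),P.mean(0),len(P))
w,V=np.linalg.eigh(np.cov(P.T));ang=wrap(np.arctan2(V[1,1],V[0,1]));print("ang",ang)
r,q=sleeve(p,[.572,.16,.038])
# brass colour mask around it
Q=np.array([at(p,x,.038)[:2] for x in q],np.float32)*1000
w,V=np.linalg.eigh(np.cov(Q.T));print("sleeve",cv2.minAreaRect(Q),Q.mean(0),wrap(np.arctan2(V[1,1],V[0,1])),len(Q))
for n in ("scene",):
    p=arm.camera(n);r,q=sleeve(p,[.572,.16,.038]);Q=np.array([at(p,x,.038)[:2] for x in q],np.float32)*1000
    w,V=np.linalg.eigh(np.cov(Q.T));print("sleeve",Q.mean(0),wrap(np.arctan2(V[1,1],V[0,1])))
s=arm.read_state();print(R.from_quat(s["eef_rot"]).as_matrix())
E
```

```text
[213 228 232] [214 229 232] [196 216 220]
rect ((555.7984619140625, 43.26487731933594), (74.86480712890625, 134.65371704101562), 83.12174987792969) [555.48083  43.45783] 893
ang -0.12069352225149643
sleeve ((568.9186401367188, 163.78135681152344), (71.49758911132812, 138.17645263671875), 81.25778198242188) [568.43756 163.82498] -0.15491420540784162 904
sleeve [568.8686  164.93083] -0.13570985327071927
[[ 9.23057898e-01  3.84661041e-01  4.01642421e-06]
 [ 3.84661040e-01 -9.23057896e-01 -6.37689052e-05]
 [-2.08220214e-05  6.04073536e-05 -9.99999998e-01]]
```

>>> {"name": "jog_arm", "arguments": {"series": [[[0, 0, 0, -0.1725, 0.6], [0, 0, 0, -0.1725, 0.6], [0, 0, 0, -0.1725, 0.6], [0, 0, 0, -0.1725, 0.6], [0, 0, 0, -0.1725, 0.6], [0, 0, 0, -0.1725, 0.6], [30, 7, 0, 0, 0.6], [46, 11, 0, 0, 0.6], [46, 11, 0, 0, 0.6], [46, 11, 0, 0, 0.6], [46, 11, 0, 0, 0.6], [46, 11, 0, 0, 0.6]]]}}

```text
t: 2.6
position: [0.3579, -0.3729, 0.2109]
eef_rot: [0.755, 0.655, 0.0, 0.0]
wrist_force: [0.9, -0.0, 0.1]
grip_width: 0.6
```

>>> {"name": "jog_arm", "arguments": {"series": [[[52, 12, 0, 0, 0.6], [52, 12, 0, 0, 0.6], [52, 12, 0, 0, 0.6], [52, 12, 0, 0, 0.6], [52, 12, 0, 0, 0.6], [52, 12, 0, 0, 0.6], [52, 12, 0, 0, 0.6], [52, 12, 0, 0, 0.6], [52, 12, 0, 0, 0.6], [52, 12, 0, 0, 0.6], [30, 8, 0, 0, 0.6], [0, 0, 0, 0, 0.6]]]}}

```text
t: 4.1
position: [0.5618, 0.1539, 0.2102]
eef_rot: [0.754, 0.656, -0.0, -0.0]
wrist_force: [-0.9, 0.4, -1.1]
grip_width: 0.602
```

```bash
cat >> h.py <<'E'
def show():
    s=arm.read_state();M=R.from_quat(s["eef_rot"]).as_matrix()
    print("t",s["t"],"pos",np.round(s["position"]*1000,1),"psi",round(np.arctan2(M[1,0],M[0,0]),4),"F",np.round(s["wrist_force"],1),"j6",s["joint_pos"][5],"g",round(s["grip_width"],3))
    return s,M
E
python3 - <<'E'
from h import *
show()
p=arm.camera("wrist");r,q=sleeve(p,[.57,.164,.038])
Q=np.array([at(p,x,.038)[:2] for x in q],np.float32)*1000
print(cv2.minAreaRect(Q),Q.mean(0),r["conf"])
cv2.imwrite("pics/w1.png",p["color"])
E
```

```text
t 4.1 pos [561.8 153.9 210.2] psi 1.4321 F [-0.9  0.4 -1.1] j6 0.36220949687510573 g 0.602
((571.695556640625, 164.4853515625), (73.09082794189453, 144.02964782714844), 80.14076232910156) [571.24524 165.75029] 0.73
```

View pics/w1.png

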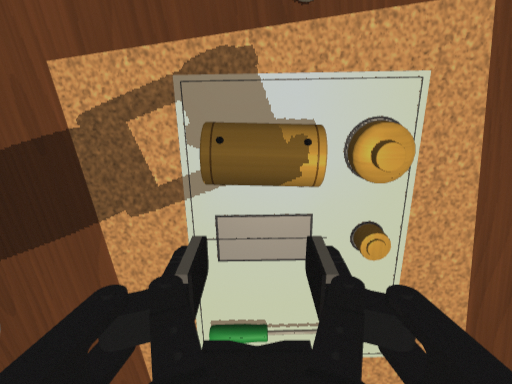

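The wrist view shows the sleeve at (263,154), level in the image. The rectangle is below it at (264,238), with its centre line running out at both ends. I'll fit both with lines.

```bash
cat >> h.py <<'E'
def edges(m,trim=.12):
    us=np.nonzero(m.sum(0)>5)[0];n=int(len(us)*trim);us=us[n:len(us)-n]
    T=np.array([(u,np.nonzero(m[:,u])[0].min()-.5) for u in us]);B=np.array([(u,np.nonzero(m[:,u])[0].max()+.5) for u in us])
    out=[]
    for E in(T,B):
        k=np.ones(len(E),bool)
        for _ in range(4):
            c=np.polyfit(E[k,0],E[k,1],1);k=abs(np.polyval(c,E[:,0])-E[:,1])<1.2
        out.append(c)
    return us,out
def axis(p,m,z=.038):
    """sleeve axis: bisector plane of the two tangent planes, at height z"""
    us,(a,b)=edges(m);pts=[]
    for u in(us[0],us[-1]):
        d=[ray(p,(u,np.polyval(c,u)))[1] for c in(a,b)];d=sum(x/np.linalg.norm(x) for x in d)
        o=np.array(p["position"]);pts.append(o+d*(z-o[2])/d[2])
    P,Q=[x[:2]*1000 for x in pts];e=Q-P
    return P,Q,wrap(np.arctan2(e[1],e[0]))
E
python3 - <<'E'
from h import *
p=arm.camera("wrist");r,q=sleeve(p,[.57,.164,.038]);a=p["color"]
P,Q,an=axis(p,r["pixels"]);print("axis",P,Q,an)
# ends at the mid row
m=r["pixels"];row=int(r["centre"][1]);us=np.nonzero(m[row])[0];print("ends top", at(p,(us.min(),row),.06)[:2],at(p,(us.max(),row),.06)[:2])
g=a.min(2)[200:275,205:325].copy();roi=cv2.inRange(a.min(2),100,195);k=np.zeros_like(roi);k[204:272,208:322]=roi[204:272,208:322]
n,l,s,c=cv2.connectedComponentsWithStats(cv2.morphologyEx(k,cv2.MORPH_CLOSE,np.ones((5,5))));i=1+np.argmax(s[1:,4]);print(s[i],c[i],a[225,260],a[205,260],a[215,260])
us,(t,b)=edges(l==i)
W=[[at(p,(u,np.polyval(cc,u)),.003)[:2]*1000 for u in(us[0],us[-1])] for cc in(t,b)]
for w in W: print("edge",w,wrap(np.arctan2(*(w[1]-w[0])[::-1])))
v,u=np.nonzero(l==i);X=np.array([at(p,x,.003)[:2]*1000 for x in np.c_[u,v]],np.float32);print("rect",cv2.minAreaRect(X),X.mean(0))
E
```

```text
axis [517.96271801 174.68058517] [624.96653534 156.77892151] -0.16576414864837563
ends top [0.50735173 0.18234767] [0.63757883 0.16397448]
[ 208  204  114   68 7172] [260.54266592 236.18488567] [132 149 159] [186 201 195] [107 120 129]
edge [array([507.36260912,  99.10605493]), array([620.83317365,  83.10268056])] -0.1401113614383369
edge [array([489.2431626 ,  -2.52605651]), array([611.80902159, -19.80337915])] -0.14004087604786353
rect ((555.882080078125, 40.22734832763672), (101.64632415771484, 156.9439239501953), 81.97224426269531) [552.28827  44.02816]
```

```bash
cat >> h.py <<'E'
def lines(p,cols,row0,half=6):
    """dark line near row0: subpixel minimum per column, line fit -> world pts at sheet height, angle"""
    g=cv2.cvtColor(p["color"],cv2.COLOR_BGR2GRAY).astype(float);E=[]
    for u in cols:
        w=g[row0-half:row0+half+1,u];w=np.clip(np.median(w)-w-4,0,None)
        if w.sum()>0:E.append((u,row0-half+(w*np.arange(len(w))).sum()/w.sum()))
    E=np.array(E);k=np.ones(len(E),bool)
    for _ in range(4):
        c=np.polyfit(E[k,0],E[k,1],1);k=abs(np.polyval(c,E[:,0])-E[:,1])<1
    A,B=[at(p,(u,np.polyval(c,u)),.003)[:2]*1000 for u in(cols[0],cols[-1])]
    return A,B,wrap(np.arctan2(*(B-A)[::-1])),c,k.mean()
E
python3 - <<'E'
from h import *
p=arm.camera("wrist")
for r0 in(215,238,261): print(lines(p,range(225,300),r0,5))
g=cv2.cvtColor(p["color"],cv2.COLOR_BGR2GRAY);print(g[228,208:226],g[228,302:322])
r,q=sleeve(p,[.57,.164,.038]);print(edges(r["pixels"])[1],axis(p,r["pixels"])[2])
E
```

```text
(array([509.95005436,  82.80176139]), array([607.84669181,  70.81169521]), np.float64(-0.12186983925787032), array([-1.82126907e-02,  2.18253036e+02]), np.float64(1.0))
(array([504.14920495,  49.70386689]), array([604.57189365,  37.45868131]), np.float64(-0.12133744174290806), array([-1.82594481e-02,  2.41022205e+02]), np.float64(1.0))
(array([498.53358723,  17.6628485 ]), array([601.32266652,   4.36610208]), np.float64(-0.12864512120965244), array([-1.13911583e-02,  2.60446109e+02]), np.float64(1.0))
[196 197 197 197 197 196 197 191  76  66 123 146 146 145 146 147 147 146] [148 149 148 148 149 149 148 145  81  74 152 196 198 197 197 197 198 197
 196 197]
[array([1.69138040e-02, 1.15066468e+02]), array([9.55696243e-03, 1.80470889e+02])] -0.15451098719911593
```

>>> {"name": "jog_arm", "arguments": {"series": [[[11, 3, 0, 0.016, 0.6], [11, 3, 30, 0, 0.6], [0, 0, 45, 0, 0.6], [0, 0, 40, 0, 0.6], [0, 0, 15, 0, 0.6], [0, 0, 4, 0, 0.6], [0, 0, 0, 0, 0.6]]]}}

```text
t: 5.28
position: [0.5714, 0.1733, 0.0781]
eef_rot: [0.76, 0.649, 0.001, 0.0]
wrist_force: [-0.4, -0.0, 0.4]
grip_width: 0.601
```

>>> {"name": "jog_arm", "arguments": {"series": [[[0, 0, 2, 0, 0.6], [0, 0, 0, 0, 0.6]]]}}

```text
t: 5.52
position: [0.571, 0.1731, 0.0754]
eef_rot: [0.76, 0.649, 0.0, 0.0]
wrist_force: [0.1, -0.2, -0.1]
grip_width: 0.601
```

```bash
python3 - <<'E'
from h import *
show()
p=arm.camera("wrist");cv2.imwrite("pics/w2.png",p["color"])
E
```

```text
t 5.525 pos [571.  173.1  75.4] psi 1.4137 F [ 0.1 -0.2 -0.1] j6 0.40860824841582255 g 0.601
```

View pics/w2.png

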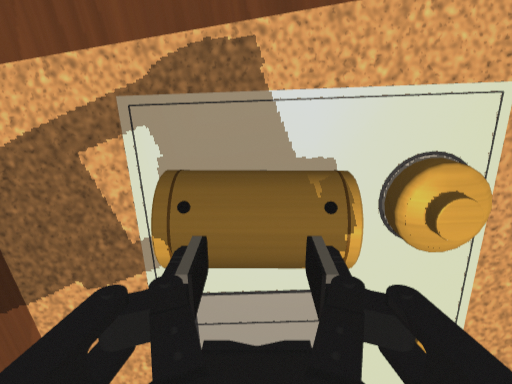

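```bash
python3 - <<'E'
from h import *
p=arm.camera("wrist");s,M=show()
for d in(0,.005,.01): print(d,pix(p,s["position"]-d*M[:,2]))
for d in(-11,11): print(d,pix(p,s["position"]-.005*M[:,2]+d/1000*M[:,0]))
print("top pt",pix(p,[.569,.165,.073]))
r,q=sleeve(p,[.57,.164,.038]);P,Q,a=axis(p,r["pixels"]);print(P,Q,a,edges(r["pixels"])[1])
E
```

```text
t 5.625 pos [570.9 173.1  75.2] psi 1.4137 F [ 0.1 -0.6 -0.9] j6 0.40860485923874723 g 0.599
0 [255.40344187 230.92407422]
0.005 [255.37717555 234.67430594]
0.01 [255.34943881 238.63448078]
-11 [255.39146347 251.46911664]
11 [255.36232488 217.21800904]
top pt [254.37048674 241.62041605]Traceback (most recent call last):
  File "<stdin>", line 6, in <module>
  File "h.py", line 35, in axis
    us,(a,b)=edges(m);pts=[]
             ~~~~~^^^
  File "h.py", line 30, in edges
    c=np.polyfit(E[k,0],E[k,1],1);k=abs(np.polyval(c,E[:,0])-E[:,1])<1.2
    raise TypeError("expected non-empty vector for x")
TypeError: expected non-empty vector for x
```

>>> {"name": "jog_arm", "arguments": {"series": [[[0, 0, 3, 0, 0.6], [0, 0, 0, 0, 0.6]]]}}

```text
t: 5.92
position: [0.5706, 0.173, 0.0714]
eef_rot: [0.76, 0.649, -0.0, -0.0]
wrist_force: [0.5, 0.4, -0.4]
grip_width: 0.6
```

>>> {"name": "jog_arm", "arguments": {"series": [[[0, 0, 2, 0, 0.6], [0, 0, 0, 0, 0.6]]]}}

```text
t: 6.18
position: [0.5707, 0.173, 0.0695]
eef_rot: [0.76, 0.649, -0.0, -0.0]
wrist_force: [-0.1, 0.4, -0.1]
grip_width: 0.6
```

>>> {"name": "jog_arm", "arguments": {"series": [[[0, 0, 2, 0, 0.6], [0, 0, 0, 0, 0.6]]]}}

```text
t: 6.42
position: [0.5707, 0.173, 0.0675]
eef_rot: [0.76, 0.649, -0.0, -0.0]
wrist_force: [-0.1, 0.1, -0.2]
grip_width: 0.599
```

>>> {"name": "jog_arm", "arguments": {"series": [[[0, 0, 1.5, 0, 0.6], [0, 0, 0, 0, 0.6]]]}}

```text
t: 6.68
position: [0.5707, 0.173, 0.0661]
eef_rot: [0.76, 0.649, -0.0, -0.0]
wrist_force: [1.0, -0.8, -0.6]
grip_width: 0.597
```

>>> {"name": "jog_arm", "arguments": {"series": [[[0, 0, 1, 0, 0.6], [0, 0, 0, 0, 0.6]]]}}

```text
t: 6.92
position: [0.5707, 0.173, 0.0651]
eef_rot: [0.76, 0.649, -0.0, -0.0]
wrist_force: [-0.2, -0.0, 0.6]
grip_width: 0.603
```

>>> {"name": "jog_arm", "arguments": {"series": [[[0, 0, 1, 0, 0.6], [0, 0, 0, 0, 0.6]]]}}

```text
t: 7.18
position: [0.5707, 0.173, 0.0641]
eef_rot: [0.76, 0.649, -0.0, -0.0]
wrist_force: [-0.5, 0.4, -0.8]
grip_width: 0.6
```

>>> {"name": "jog_arm", "arguments": {"series": [[[0, 0, 1, 0, 0.6], [0, 0, 0, 0, 0.6]]]}}

```text
t: 7.42
position: [0.5707, 0.173, 0.0631]
eef_rot: [0.76, 0.649, -0.0, -0.0]
wrist_force: [-0.0, -0.5, 0.3]
grip_width: 0.603
```

>>> {"name": "jog_arm", "arguments": {"series": [[[0, 0, 1, 0, 0.6], [0, 0, 0, 0, 0.6]]]}}

```text
t: 7.68
position: [0.5707, 0.173, 0.0621]
eef_rot: [0.76, 0.649, -0.0, -0.0]
wrist_force: [-0.3, -0.6, 0.1]
grip_width: 0.598
```

>>> {"name": "jog_arm", "arguments": {"series": [[[0, 0, 1, 0, 0.6], [0, 0, 0, 0, 0.6]]]}}

```text
t: 7.92
position: [0.5707, 0.173, 0.0611]
eef_rot: [0.76, 0.649, -0.0, -0.0]
wrist_force: [-0.9, 0.1, 0.6]
grip_width: 0.601
```

```bash
python3 - <<'E'
from h import *
show();a=arm.camera("wrist")["color"];b=arm.camera("scene")["color"]
a=cv2.resize(a[150:300,120:400],None,fx=2.5,fy=2.5,interpolation=cv2.INTER_CUBIC)
b=cv2.resize(b[190:310,205:345],None,fx=5,fy=5,interpolation=cv2.INTER_CUBIC)[:210*3-30]
b=cv2.resize(b,None,fx=.7,fy=.7)
h=max(a.shape[0],b.shape[0]);c=np.zeros((min(h,600),800,3),np.uint8)
b2=cv2.resize(b,(400,int(b.shape[0]*400/b.shape[1])));a2=cv2.resize(a,(400,int(a.shape[0]*400/a.shape[1])))
c[:a2.shape[0],:400]=a2;c[:b2.shape[0],400:]=b2;cv2.imwrite("pics/c3.png",c)
E
```

```text
t 7.925 pos [570.7 173.   61.1] psi 1.4138 F [-0.9  0.1  0.6] j6 0.4085918971817677 g 0.601
```

View pics/c3.png

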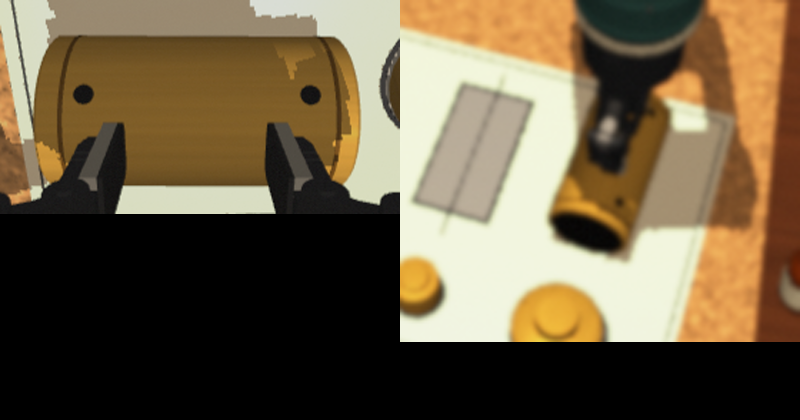

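The fingertips are just above the sleeve top, a little behind its crest (pads near (100,130) and (285,130) in the crop), with no contact yet.

>>> {"name": "jog_arm", "arguments": {"series": [[[0, 0, 1, 0, 0.6], [0, 0, 0, 0, 0.6]]]}}

```text
t: 8.28
position: [0.5707, 0.173, 0.0601]
eef_rot: [0.76, 0.649, -0.0, -0.0]
wrist_force: [0.1, 0.1, 0.2]
grip_width: 0.597
```

>>> {"name": "jog_arm", "arguments": {"series": [[[0, 0, 1, 0, 0.6], [0, 0, 0, 0, 0.6]]]}}

```text
t: 8.52
position: [0.5707, 0.173, 0.0591]
eef_rot: [0.76, 0.649, -0.0, -0.0]
wrist_force: [0.4, 0.2, 0.7]
grip_width: 0.597
```

```bash
python3 - <<'E'
from h import *
p=arm.camera("wrist");s,M=show()
for d in(0,5,10,13,18,22):
  for x in (0,6,11): print(d,x,[np.round(pix(p,s["position"]-d/1000*M[:,2]+x/1000*M[:,0]+y/1000*M[:,1])) for y in (-25,25)])
E
```

```text
t 8.575 pos [570.7 173.   59.2] psi 1.4138 F [-0.6  0.9  0.3] j6 0.4086033615981137 g 0.6
0 0 [array([214., 231.]), array([297., 231.])]
0 6 [array([213., 222.]), array([298., 222.])]
0 11 [array([213., 214.]), array([298., 214.])]
5 0 [array([213., 235.]), array([298., 235.])]
5 6 [array([212., 225.]), array([299., 225.])]
5 11 [array([212., 217.]), array([299., 217.])]
10 0 [array([211., 239.]), array([300., 239.])]
10 6 [array([211., 229.]), array([300., 229.])]
10 11 [array([210., 221.]), array([301., 221.])]
13 0 [array([210., 241.]), array([300., 241.])]
13 6 [array([210., 231.]), array([301., 231.])]
13 11 [array([210., 223.]), array([301., 223.])]
18 0 [array([209., 246.]), array([302., 246.])]
18 6 [array([209., 235.]), array([302., 235.])]
18 11 [array([208., 227.]), array([303., 227.])]
22 0 [array([208., 249.]), array([303., 249.])]
22 6 [array([207., 239.]), array([303., 239.])]
22 11 [array([207., 230.]), array([304., 230.])]
```

>>> {"name": "jog_arm", "arguments": {"series": [[[0, 0, 1, 0, 0.6], [0, 0, 0, 0, 0.6]]]}}

```text
t: 8.82
position: [0.5707, 0.173, 0.0581]
eef_rot: [0.76, 0.649, -0.0, -0.0]
wrist_force: [0.8, 0.1, -0.3]
grip_width: 0.602
```

>>> {"name": "jog_arm", "arguments": {"series": [[[0, 0, 1, 0, 0.6], [0, 0, 0, 0, 0.6]]]}}

```text
t: 9.07
position: [0.5707, 0.173, 0.0571]
eef_rot: [0.76, 0.649, -0.0, -0.0]
wrist_force: [-0.2, 0.0, 0.1]
grip_width: 0.599
```

>>> {"name": "jog_arm", "arguments": {"series": [[[0, 0, 1, 0, 0.6], [0, 0, 0, 0, 0.6]]]}}

```text
t: 9.32
position: [0.5707, 0.173, 0.0561]
eef_rot: [0.76, 0.649, -0.0, -0.0]
wrist_force: [0.3, 0.8, -0.3]
grip_width: 0.603
```

>>> {"name": "jog_arm", "arguments": {"series": [[[0, 0, 1, 0, 0.6], [0, 0, 0, 0, 0.6]]]}}

```text
t: 9.57
position: [0.5707, 0.173, 0.0551]
eef_rot: [0.76, 0.649, -0.0, -0.0]
wrist_force: [-0.4, -0.1, -0.3]
grip_width: 0.6
```

```bash
python3 - <<'E'
from h import *
show();a=arm.camera("wrist")["color"];b=arm.camera("scene")["color"];t=arm.camera("top")["color"]
c=np.zeros((600,800,3),np.uint8)
c[:300,:400]=cv2.resize(a[150:300,160:360],(400,300),interpolation=cv2.INTER_CUBIC)
c[:400,400:]=cv2.resize(b[220:290,240:310],(400,400),interpolation=cv2.INTER_CUBIC)
c[300:,:400]=cv2.resize(t[125:185,200:280],(400,300),interpolation=cv2.INTER_CUBIC)
cv2.imwrite("pics/c4.png",c)
E
```

```text
t 9.575 pos [570.7 173.   55.1] psi 1.4137 F [-0.4 -0.1 -0.3] j6 0.4086188214340479 g 0.6
```

View pics/c4.png

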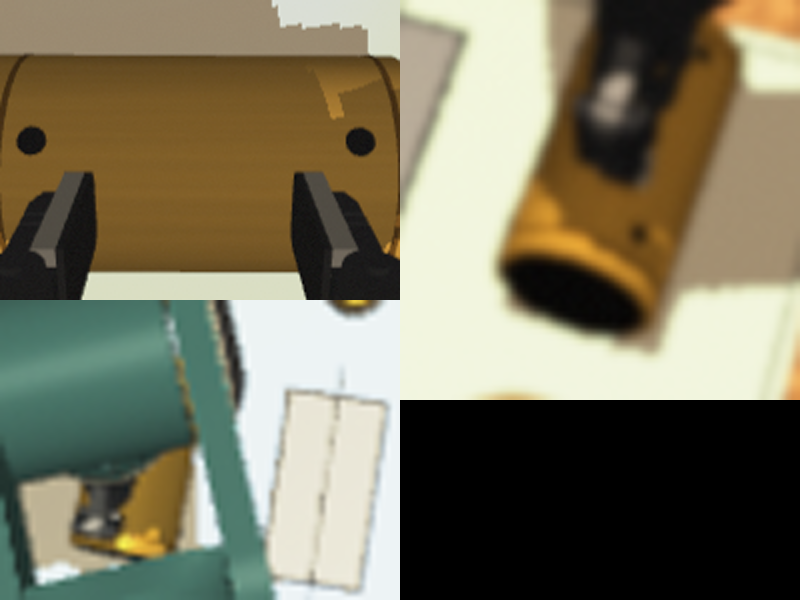

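>>> {"name": "jog_arm", "arguments": {"series": [[[0, 0, 1.5, 0, 0.6], [0, 0, 0, 0, 0.6]]]}}

```text
t: 9.98
position: [0.5707, 0.173, 0.0535]
eef_rot: [0.76, 0.649, -0.0, -0.0]
wrist_force: [0.7, 1.1, -0.6]
grip_width: 0.596
```

>>> {"name": "jog_arm", "arguments": {"series": [[[0, 0, 1, 0, 0.6], [0, 0, 0, 0, 0.6]]]}}

```text
t: 10.22
position: [0.5707, 0.173, 0.0526]
eef_rot: [0.76, 0.649, -0.0, -0.0]
wrist_force: [-0.3, 0.8, 0.5]
grip_width: 0.606
```

>>> {"name": "jog_arm", "arguments": {"series": [[[0, 0, 1, 0, 0.6], [0, 0, 0, 0, 0.6]]]}}

```text
t: 10.48
position: [0.5707, 0.173, 0.0516]
eef_rot: [0.76, 0.649, -0.0, -0.0]
wrist_force: [0.2, -0.3, 0.2]
grip_width: 0.6
```

```bash
python3 - <<'E'
from h import *
p=arm.camera("scene");s,M=show();w=arm.camera("wrist")
o,d=ray(p,(280,251))
for z in(.06,.07,.08,.09):
    X=o+d*(z-o[2])/d[2];print("scene",z,np.round((M.T@(X-s["position"]))*1000,1))
for uv in((306,236),(321,236)):
  o,d=ray(w,uv)
  for z in(.06,.07,.08,.09):
    X=o+d*(z-o[2])/d[2];print("wrist",uv,z,np.round((M.T@(X-s["position"]))*1000,1))
r=sleeve(w,[.569,.165,.038])[0];v,u=np.nonzero(r["pixels"]);
rr=np.array([np.nonzero(r["pixels"][:,c])[0][[0,-1]] for c in(220,240,260,280,290)]);print(rr.T)
for row in np.median(rr,0):
    pass
# expected silhouette rows for axis (569,165,38), a=-.155
C=w["position"];yd=np.array([.1544,.988,0])
for yy in(163,165,167,169):
    ax=np.array([.569,yy/1e3,.038]);h=(C-ax)@yd;k=C[2]-.038;D=np.hypot(h,k);b=np.arctan2(h,k);al=np.arccos(.035/D)
    print(yy,[np.round(pix(w,ax+.035*(np.sin(b+q)*yd+np.array([0,0,np.cos(b+q)])))) for q in(al,-al)])
E
```

```text
t 10.525 pos [570.7 173.   51.7] psi 1.4138 F [-1.2 -0.4  0.2] j6 0.40858335591351586 g 0.602
scene 0.06 [ 1.4 18.4 -8.3]
scene 0.07 [  2.6  24.  -18.3]
scene 0.08 [  3.9  29.5 -28.3]
scene 0.09 [  5.1  35.1 -38.3]
wrist (306, 236) 0.06 [ 0.8 28.9 -8.3]
wrist (306, 236) 0.07 [  5.8  27.1 -18.3]
wrist (306, 236) 0.08 [ 10.8  25.2 -28.3]
wrist (306, 236) 0.09 [ 15.9  23.4 -38.3]
wrist (321, 236) 0.06 [ 0.8 37.4 -8.3]
wrist (321, 236) 0.07 [  5.8  35.1 -18.3]
wrist (321, 236) 0.08 [ 10.8  32.7 -28.3]
wrist (321, 236) 0.09 [ 15.9  30.3 -38.3]
[[178 178 179 179 179]
 [288 288 288 288 288]]
163 [array([255., 182.]), array([255., 293.])]
165 [array([255., 179.]), array([255., 290.])]
167 [array([254., 176.]), array([254., 287.])]
169 [array([254., 173.]), array([254., 285.])]
```

Scene and wrist views agree that the tips stand about 25 mm behind the TCP at this opening, so contact should come at TCP z ≈ 0.046.

>>> {"name": "jog_arm", "arguments": {"series": [[[0, 0, 2, 0, 0.6], [0, 0, 0, 0, 0.6]]]}}

```text
t: 10.88
position: [0.5707, 0.173, 0.0495]
eef_rot: [0.76, 0.649, -0.0, -0.0]
wrist_force: [0.5, -0.0, 0.7]
grip_width: 0.6
```

>>> {"name": "jog_arm", "arguments": {"series": [[[0, 0, 1, 0, 0.6], [0, 0, 0, 0, 0.6]]]}}

```text
t: 11.12
position: [0.5709, 0.1732, 0.0491]
eef_rot: [0.76, 0.649, 0.0, -0.0]
wrist_force: [-1.1, 0.7, 4.3]
grip_width: 0.603
```

>>> {"name": "jog_arm", "arguments": {"series": [[[0, 0, 1, 0, 0.6], [0, 0, 0, 0, 0.6]]]}}

```text
t: 11.38
position: [0.571, 0.1734, 0.0489]
eef_rot: [0.76, 0.65, 0.001, 0.0]
wrist_force: [-4.4, 0.5, 11.5]
grip_width: 0.604
```

>>> {"name": "jog_arm", "arguments": {"series": [[[0, 0, 1, 0, 0.6], [0, 0, 0, 0, 0.6]]]}}

```text
t: 11.62
position: [0.5712, 0.1737, 0.0488]
eef_rot: [0.76, 0.65, 0.001, -0.0]
wrist_force: [-9.0, 1.9, 20.2]
grip_width: 0.6
```

>>> {"name": "jog_arm", "arguments": {"series": [[[0, 0, -1, 0, 0.6], [-1.5, 0, 0, -0.003, 0.6], [-3, 0, 0, -0.004, 0.6], [-4, 0, 0, -0.004, 0.6], [-4, 0, 0, -0.004, 0.6], [-4, 0, 0, -0.004, 0.6], [-4, 0, 0, -0.004, 0.6], [-4, 0, 0, -0.004, 0.6], [-4, 0, 0, -0.004, 0.6], [-3, 0, 0, -0.002, 0.6], [-2, 0, 0, 0, 0.6], [0, 0, 0, 0, 0.6]]]}}

```text
t: 13.12
position: [0.5662, 0.14, 0.0488]
eef_rot: [0.75, 0.662, 0.0, -0.0]
wrist_force: [-6.6, 1.0, 12.5]
grip_width: 0.594
```

```bash
cat >> h.py <<'E'
def rep(p,near):
    """sleeve centre line vs rectangle frame (mm, rad)"""
    rs=arm.outline_of(p,"sleeve");r=min(rs,key=lambda r:np.hypot(*(np.array(r["centre"])-pix(p,near))))
    m=r["pixels"];P,Q,a=axis(p,m);c=np.array([555.5,43.4]);th=-.1215
    ex=np.array([np.cos(th),np.sin(th)]);ey=np.array([-ex[1],ex[0]])
    f=lambda X:np.round([(X-c)@ex,(X-c)@ey],1)
    row=int(np.mean([np.polyval(e,r["centre"][0]) for e in edges(m)[1]]));us=np.nonzero(m[row])[0]
    print("axis pts",f(P),f(Q),"yaw",round(a-th,3),"ends(z38)",f(at(p,(us[0],row),.038)[:2]*1000),f(at(p,(us[-1],row),.038)[:2]*1000),"conf",round(r["conf"],2))
E
python3 - <<'E'
from h import *
s,M=show();p=arm.camera("wrist");cv2.imwrite("pics/w5.png",p["color"]);rep(p,[.567,.147,.038])
E
```

```text
t 13.125 pos [566.2 140.   48.8] psi 1.4466 F [-6.6  1.  12.5] j6 0.32249083254388944 g 0.594
axis pts [-60. 111.] [ 59.5 108.1] yaw -0.025 ends(z38) [-78.7 109.8] [ 77.9 109.4] conf 0.77
```

>>> {"name": "jog_arm", "arguments": {"series": [[[0, 0, -8, 0, 0.6], [10, 0, -22, 0, 0.6], [11, 0, 0, 0, 0.6], [0, 0, 0, 0, 0.6]]]}}

```text
t: 13.72
position: [0.5685, 0.1613, 0.077]
eef_rot: [0.749, 0.662, -0.0, -0.0]
wrist_force: [-0.6, -0.3, -0.0]
grip_width: 0.6
```

```bash
python3 - <<'E'
from h import *
s,M=show();p=arm.camera("wrist");rep(p,[.567,.147,.038]);q=arm.camera("scene");rep(q,[.567,.147,.038])
a=np.hstack([p["color"][100:384,100:420],cv2.resize(q["color"][200:300,200:320],(341,284),interpolation=cv2.INTER_CUBIC)]);cv2.imwrite("pics/w6.png",a)
E
```

```text
t 13.725 pos [568.5 161.3  77. ] psi 1.4476 F [-0.6 -0.3 -0. ] j6 0.35638772836171684 g 0.6
axis pts [-57.3 119.4] [59.6 80.3] yaw -0.322 ends(z38) [-77.5  99.9] [76.6 99.7] conf 0.74
axis pts [42.7 78.2] [ 12.7 145.7] yaw -1.154 ends(z38) [41.1 70.3] [ 19.6 137.8] conf 0.77h.py:30: RankWarning: Polyfit may be poorly conditioned
  c=np.polyfit(E[k,0],E[k,1],1);k=abs(np.polyval(c,E[:,0])-E[:,1])<1.2
h.py:30: RankWarning: Polyfit may be poorly conditioned
  c=np.polyfit(E[k,0],E[k,1],1);k=abs(np.polyval(c,E[:,0])-E[:,1])<1.2
h.py:30: RankWarning: Polyfit may be poorly conditioned
  c=np.polyfit(E[k,0],E[k,1],1);k=abs(np.polyval(c,E[:,0])-E[:,1])<1.2
h.py:30: RankWarning: Polyfit may be poorly conditioned
  c=np.polyfit(E[k,0],E[k,1],1);k=abs(np.polyval(c,E[:,0])-E[:,1])<1.2
```

View pics/w6.png

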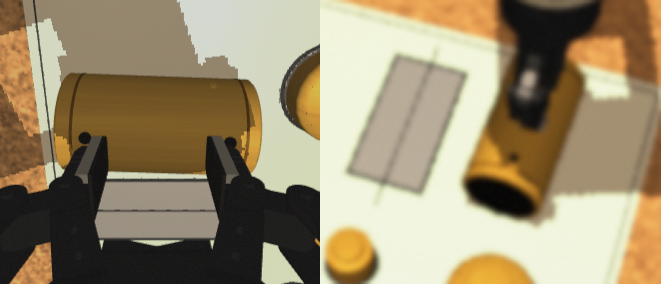

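```bash
cat >> h.py <<'E'
TH=-.1215;C0=np.array([555.5,43.4]);EX=np.array([np.cos(TH),np.sin(TH)]);EY=np.array([-EX[1],EX[0]])
def rf(X): X=np.array(X)[:2]-C0;return X@EX,X@EY
def meas(p,Y,cols=(150,380),verb=1):
    """sleeve (Y,yaw) in rect frame by fitting the brass silhouette edges (top=far, bottom=near) in a wrist picture"""
    from scipy.optimize import least_squares
    hs=cv2.cvtColor(p["color"],cv2.COLOR_BGR2HSV);m=((hs[...,1]>120)&(hs[...,2]>40)).astype(np.uint8)
    m=cv2.morphologyEx(m,cv2.MORPH_OPEN,np.ones((3,3)))
    C=np.array(p["position"])
    def sil(prm,x,sg):
        Y,a=prm;t=TH+a;ax=np.array([np.cos(t),np.sin(t),0]);yd=np.array([-ax[1],ax[0],0])
        c=np.r_[(C0+EY*Y)/1000,.038]+ax*x/1000;h=(C-c)@yd;k=C[2]-.038;b=np.arctan2(h,k);al=np.arccos(.035/np.hypot(h,k))
        return pix(p,c+.035*(np.sin(b+sg*al)*yd+np.array([0,0,np.cos(b+sg*al)])))
    xs=np.arange(-50,51,4);obs=[]
    for sg in(1,-1):
        for x in xs:
            u,v=sil((Y,0),x,sg);u=int(round(u));
            if not cols[0]<=u<=cols[1]:continue
            v0=int(round(v));dv=1 if v<sil((Y,0),x,-sg)[1] else -1   # direction into sleeve
            for k in range(-18,19):
                r=v0+dv*k
                if 2<=r<380 and all(m[r+dv*j,u] for j in range(0,5) if r+dv*j<384) and not m[r-dv,u]:
                    bg=p["color"][r-3*dv,u].astype(int)
                    if bg.min()>70: obs.append((x,sg,u,r-.5*dv))
                    break
    obs=np.array(obs)
    def res(q):
        out=[]
        for x,sg,u,v in obs:
            A=sil(q,x-3,sg);B=sil(q,x+3,sg);out.append(A[1]+(B[1]-A[1])*(u-A[0])/(B[0]-A[0])-v)
        return np.array(out)
    s=least_squares(res,(Y,0),loss="soft_l1",x_scale=(1,.01))
    if verb: print("sleeve Y %.1f yaw %.4f n %d+%d rms %.2f"%(s.x[0],s.x[1],(obs[:,1]>0).sum(),(obs[:,1]<0).sum(),np.sqrt(np.mean(np.clip(abs(res(s.x)),0,3)**2))))
    return s.x
E
python3 - <<'E'
from h import *
s,M=show();print("tip",rf(s["position"]*1000));p=arm.camera("wrist");
for Y in(100,105,110):meas(p,Y)
E
```

```text
t 13.925 pos [568.4 160.4  76.9] psi 1.4467 F [-1.   0.4  0. ] j6 0.3560311477723603 g 0.605
tip (np.float64(-1.413304439385664), np.float64(117.73690205588845))
sleeve Y 105.8 yaw -0.0392 n 26+17 rms 0.73
sleeve Y 105.8 yaw -0.0398 n 26+17 rms 0.74
sleeve Y 105.8 yaw -0.0395 n 26+17 rms 0.74
```

>>> {"name": "jog_arm", "arguments": {"series": [[[-3, 0, 12, 0.037, 0.6], [0, 0, 12, 0, 0.6], [0, 0, 4, 0, 0.6], [0, 0, 2, 0, 0.6], [0, 0, 0, 0, 0.6]]]}}

```text
t: 14.6
position: [0.5681, 0.1582, 0.0488]
eef_rot: [0.762, 0.648, 0.0, -0.001]
wrist_force: [-10.4, 2.8, 16.2]
grip_width: 0.601
```

>>> {"name": "jog_arm", "arguments": {"series": [[[-1.5, 0, 0, -0.008, 0.6], [-3, 0, 0, -0.009, 0.6], [-4, 0, 0, -0.009, 0.6], [-4, 0, 0, -0.009, 0.6], [-4, 0, 0, -0.009, 0.6], [-4, 0, 0, -0.009, 0.6], [-4, 0, 0, -0.009, 0.6], [-4, 0, 0, -0.009, 0.6], [-4, 0, 0, -0.009, 0.6], [-3, 0, 0, 0, 0.6], [-2, 0, 0, 0, 0.6], [0, 0, 0, 0, 0.6]]]}}

```text
t: 16.1
position: [0.5639, 0.1207, 0.0487]
eef_rot: [0.735, 0.678, 0.0, -0.0]
wrist_force: [-8.6, -0.2, 13.5]
grip_width: 0.599
```

```bash
python3 - <<'E'
from h import *
s,M=show();print("moment",s["moment"],"tip",rf(s["position"]*1000));p=arm.camera("wrist");
meas(p,88)
E
```

```text
t 16.1 pos [563.9 120.7  48.7] psi 1.49 F [-8.6 -0.2 13.5] j6 0.24702394590426438 g 0.599
moment [ 0.25182953  1.21582958 -0.08053842] tip (np.float64(-1.0141131649705564), np.float64(77.72962417774643))
sleeve Y 87.3 yaw -0.0372 n 26+14 rms 0.61
```

>>> {"name": "jog_arm", "arguments": {"series": [[[0, 0, -8, 0, 0.6], [5, 0, -10, 0.04, 0.95], [13.5, 0, 0, 0.04, 0.95], [0, 0, 10, 0, 0.95], [0, 0, 5, 0, 0.95], [0, 0, 0, 0, 0.95]]]}}

```text
t: 16.9
position: [0.5655, 0.1384, 0.0498]
eef_rot: [0.762, 0.648, -0.001, -0.0]
wrist_force: [0.2, -0.2, 1.0]
grip_width: 0.948
```

>>> {"name": "jog_arm", "arguments": {"series": [[[0, 0, 3, 0, 0.95], [0, 0, 0, 0, 0.95]]]}}

```text
t: 17.15
position: [0.5659, 0.1387, 0.0476]
eef_rot: [0.762, 0.648, -0.0, -0.0]
wrist_force: [-0.3, -0.9, -1.0]
grip_width: 0.95
```

>>> {"name": "jog_arm", "arguments": {"series": [[[0, 0, 2, 0, 0.95], [0, 0, 0, 0, 0.95]]]}}

```text
t: 17.4
position: [0.5659, 0.1389, 0.0456]
eef_rot: [0.762, 0.648, -0.0, -0.0]
wrist_force: [-0.3, 0.2, -0.5]
grip_width: 0.951
```

>>> {"name": "jog_arm", "arguments": {"series": [[[0, 0, 2, 0, 0.95], [0, 0, 0, 0, 0.95]]]}}

```text
t: 17.65
position: [0.5659, 0.1389, 0.0435]
eef_rot: [0.762, 0.648, -0.0, -0.0]
wrist_force: [0.3, -0.1, -0.1]
grip_width: 0.948
```

>>> {"name": "jog_arm", "arguments": {"series": [[[0, 0, 2, 0, 0.95], [0, 0, 0, 0, 0.95]]]}}

```text
t: 17.9
position: [0.5659, 0.1389, 0.0415]
eef_rot: [0.762, 0.648, -0.0, -0.0]
wrist_force: [-0.3, -0.2, -0.1]
grip_width: 0.948
```

>>> {"name": "jog_arm", "arguments": {"series": [[[0, 0, 1.5, 0, 0.95], [0, 0, 0, 0, 0.95]]]}}

```text
t: 18.15
position: [0.5662, 0.139, 0.0408]
eef_rot: [0.762, 0.648, 0.0, 0.0]
wrist_force: [-2.0, 0.4, 5.4]
grip_width: 0.949
```

>>> {"name": "jog_arm", "arguments": {"series": [[[0, 0, 2, 0, 0.95], [-1.5, 0, 0, -0.008, 0.95], [-3, 0, 0, -0.01, 0.95], [-4, 0, 0, -0.01, 0.95], [-4, 0, 0, -0.01, 0.95], [-4, 0, 0, -0.01, 0.95], [-4, 0, 0, -0.01, 0.95], [-4, 0, 0, -0.01, 0.95], [-4, 0, 0, -0.01, 0.95], [-4, 0, 0, 0, 0.95], [-3, 0, 0, 0, 0.95], [-1, 0, 0, 0, 0.95]]]}}

```text
t: 19.65
position: [0.5624, 0.1029, 0.0404]
eef_rot: [0.736, 0.677, 0.001, 0.0]
wrist_force: [-10.3, 1.2, 21.3]
grip_width: 0.951
```

```bash
python3 - <<'E'
from h import *
s,M=show();print("moment",s["moment"],"tip",rf(s["position"]*1000));p=arm.camera("wrist");
meas(p,70);cv2.imwrite("pics/w7.png",p["color"])
E
```

```text
t 19.65 pos [562.4 102.9  40.4] psi 1.4876 F [-10.3   1.2  21.3] j6 0.2189802076098211 g 0.951
moment [ 0.32918436  1.36339391 -0.06588974] tip (np.float64(-0.39544326984153244), np.float64(59.888638712930394))
sleeve Y 68.3 yaw -0.0291 n 26+16 rms 0.64
```

View pics/w7.png

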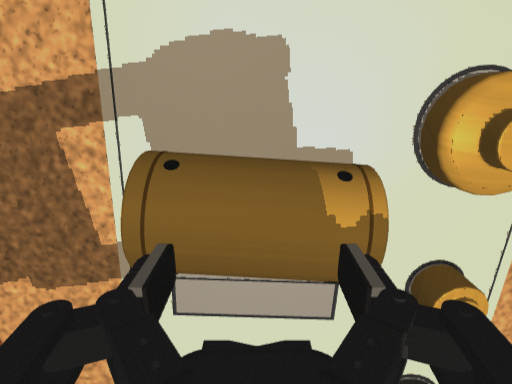

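>>> {"name": "jog_arm", "arguments": {"series": [[[0, 0, -9, 0, 0.95], [8, -7, 0, 0.045, 0.95], [10, -7, 0, 0.045, 0.95], [0, 0, 6, 0, 0.95], [0, 0, 3, 0, 0.95], [0, 0, 1, 0, 0.95], [0, 0, 0, 0, 0.95]]]}}

```text
t: 20.58
position: [0.5505, 0.1225, 0.0402]
eef_rot: [0.765, 0.644, 0.001, -0.0]
wrist_force: [-19.2, 4.5, 35.7]
grip_width: 0.951
```

```bash
python3 - <<'E'
from h import *
s,M=show();print("moment",s["moment"],"tip",rf(s["position"]*1000));p=arm.camera("wrist");
meas(p,68)
E
```

```text
t 20.575 pos [550.5 122.5  40.2] psi 1.3991 F [-19.2   4.5  35.7] j6 0.3443781354936241 g 0.951
moment [ 0.54908768  3.09368071 -0.1398099 ] tip (np.float64(-14.583828177795407), np.float64(77.89983780307782))
sleeve Y 68.4 yaw -0.0309 n 26+22 rms 0.68
```

>>> {"name": "jog_arm", "arguments": {"series": [[[-1.5, 0, 0, -0.014, 0.95], [-3, 0, 0, -0.016, 0.95], [-4, 0, 0, -0.016, 0.95], [-4, 0, 0, -0.016, 0.95], [-4, 0, 0, -0.016, 0.95], [-4, 0, 0, -0.016, 0.95], [-4, 0, 0, -0.016, 0.95], [-4, 0, 0, -0.016, 0.95], [-4, 0, 0, -0.016, 0.95], [-2, 0, 0, -0.016, 0.95], [-1, 0, 0, -0.016, 0.95]]]}}

```text
t: 22.0
position: [0.5485, 0.0864, 0.0404]
eef_rot: [0.706, 0.708, 0.002, 0.002]
wrist_force: [-3.2, 0.6, 28.4]
grip_width: 0.951
```

```bash
python3 - <<'E'
from h import *
s,M=show();print("moment",s["moment"],"tip",rf(s["position"]*1000));p=arm.camera("wrist");
meas(p,50)
E
```

```text
t 22.0 pos [548.5  86.4  40.4] psi 1.5725 F [-3.2  0.6 28.4] j6 0.10839740897845117 g 0.951
moment [ 0.11659948  0.50037859 -0.70103652] tip (np.float64(-12.110977732739382), np.float64(41.83607687197514))
sleeve Y 49.2 yaw 0.0436 n 26+23 rms 0.74
```

>>> {"name": "jog_arm", "arguments": {"series": [[[0, 0, -9, 0, 0.95], [8, 0, 0, 0.04, 0.95], [8.5, 0, 0, 0.04, 0.95], [0, 0, 5, 0, 0.95], [0, 0, 4, 0, 0.95], [-1.5, 0, 0, 0.012, 0.95], [-3, 0, 0, 0.014, 0.95], [-3, 0, 0, 0.014, 0.95], [-3, 0, 0, 0.014, 0.95], [-3, 0, 0, 0.014, 0.95], [-3, 0, 0, 0.014, 0.95], [-3, 0, 0, 0.014, 0.95]]]}}

```text
t: 23.55
position: [0.5461, 0.0837, 0.0405]
eef_rot: [0.766, 0.643, 0.002, 0.001]
wrist_force: [-4.8, 0.2, 33.0]
grip_width: 0.954
```

```bash
python3 - <<'E'
from h import *
s,M=show();print("moment",s["moment"],"tip",rf(s["position"]*1000));p=arm.camera("wrist");
meas(p,40)
E
```

```text
t 23.55 pos [546.1  83.7  40.5] psi 1.3973 F [-4.8  0.2 33. ] j6 0.27918160702562117 g 0.954
moment [0.2367133  1.61465687 0.42722934] tip (np.float64(-14.22487099980775), np.float64(38.83712849750814))
sleeve Y 40.8 yaw 0.0165 n 26+21 rms 0.69
```

>>> {"name": "jog_arm", "arguments": {"series": [[[-3, 0, 0, 0.006, 0.95], [-3, 0, 0, 0.006, 0.95], [-3, 0, 0, 0.006, 0.95], [-3, 0, 0, 0, 0.95], [-2, 0, 0, 0, 0.95], [0, 0, 0, 0, 0.95]]]}}

```text
t: 24.35
position: [0.5442, 0.0696, 0.0404]
eef_rot: [0.772, 0.636, 0.002, 0.002]
wrist_force: [3.8, -1.6, 28.3]
grip_width: 0.951
```

```bash
python3 - <<'E'
from h import *
s,M=show();print("moment",s["moment"],"tip",rf(s["position"]*1000));p=arm.camera("wrist");
meas(p,35)
E
```

```text
t 24.35 pos [544.2  69.6  40.4] psi 1.379 F [ 3.8 -1.6 28.3] j6 0.27255540419771934 g 0.951
moment [0.10910752 0.36249687 0.05540062] tip (np.float64(-14.373162106798231), np.float64(24.606836607000375))
sleeve Y 33.9 yaw 0.0196 n 26+8 rms 0.47
```

```bash
cat >> h.py <<'E'
def ends(p,Y,a,sgs=(1,-1)):
    """end positions (rect X) read along the silhouette generators"""
    hs=cv2.cvtColor(p["color"],cv2.COLOR_BGR2HSV);m=((hs[...,1]>120)&(hs[...,2]>40))
    C=np.array(p["position"]);t=TH+a;ax=np.array([np.cos(t),np.sin(t),0]);yd=np.array([-ax[1],ax[0],0])
    c=np.r_[(C0+EY*Y)/1000,.038]
    for sg in sgs:
        h=(C-c)@yd;k=C[2]-.038;b=np.arctan2(h,k);al=np.arccos(.035/np.hypot(h,k))-.25
        g=c+.035*(np.sin(b+sg*al)*yd+np.array([0,0,np.cos(b+sg*al)]))
        xs=np.arange(-90,90.1,.5);v=[]
        for x in xs:
            u=np.round(pix(p,g+ax*x/1000)).astype(int);v.append(0<=u[0]<512 and 0<=u[1]<384 and m[u[1],u[0]])
        v=np.array(v);d=np.diff(v.astype(int));print("gen",sg,"on",xs[:-1][d>0],"off",xs[:-1][d<0])
E

```

>>> {"name": "jog_arm", "arguments": {"series": [[[0, 0, -10, 0, 0.95], [9, 0, -10, -0.045, 0.95], [9.5, 0, 0, -0.045, 0.95], [0, 0, 0, 0, 0.95]]]}}

```text
t: 24.9
position: [0.5447, 0.0891, 0.0567]
eef_rot: [0.742, 0.671, -0.0, -0.0]
wrist_force: [0.2, -0.1, -0.1]
grip_width: 0.952
```

```bash
python3 - <<'E'
from h import *
s,M=show();print("tip",rf(s["position"]*1000));p=arm.camera("wrist");cv2.imwrite("pics/w8.png",p["color"])
Y,a=meas(p,34);ends(p,Y,a)
E
```

```text
t 24.9 pos [544.7  89.1  56.7] psi 1.4702 F [ 0.2 -0.1 -0.1] j6 0.21642244349693052 g 0.952
tip (np.float64(-16.298182292873047), np.float64(44.0359296135888))
sleeve Y 34.0 yaw 0.0177 n 26+22 rms 0.31
gen 1 on [-62.] off [-89.   63.5]
gen -1 on [-61.5] off [35.]
```

View pics/w8.png

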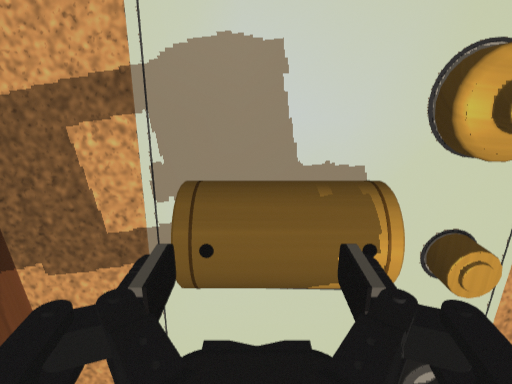

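>>> {"name": "jog_arm", "arguments": {"series": [[[0, 0, 14, 0, 0.95], [0, 0, 6, 0, 0.95], [-1.5, 0, 0, 0.01, 0.95], [-3, 0, 0, 0.012, 0.95], [-4, 0, 0, 0.012, 0.95], [-4, 0, 0, 0.012, 0.95], [-4, 0, 0, 0.012, 0.95], [-4, 0, 0, 0.012, 0.95], [-4, 0, 0, 0.01, 0.95], [-4, 0, 0, 0, 0.95], [-3, 0, 0, 0, 0.95], [-2, 0, 0, 0, 0.95]]]}}

```text
t: 26.45
position: [0.5418, 0.0551, 0.0403]
eef_rot: [0.769, 0.639, 0.002, 0.001]
wrist_force: [-0.2, -0.2, 34.4]
grip_width: 0.955
```

```bash
python3 - <<'E'
from h import *
s,M=show();print("moment",s["moment"],"tip",rf(s["position"]*1000));p=arm.camera("wrist")
Y,a=meas(p,18);ends(p,Y,a)
E
```

```text
t 26.45 pos [541.8  55.1  40.3] psi 1.3874 F [-0.2 -0.2 34.4] j6 0.23769762815832277 g 0.955
moment [0.32615841 1.21868018 0.17474266] tip (np.float64(-15.01756900393713), np.float64(9.971425715407442))
sleeve Y 18.2 yaw -0.0113 n 26+20 rms 0.64
gen 1 on [-61.5] off [-86.5  65. ]
gen -1 on [-59.5  52.5] off [-89.   28.   65.5]
```

>>> {"name": "jog_arm", "arguments": {"series": [[[0, 0, -9, 0, 0.95], [8, 0, 0, -0.025, 0.95], [9.5, 0, 0, -0.025, 0.95], [0, 0, 5, 0, 0.95], [0, 0, 4, 0, 0.95], [-1.5, 0, 0, -0.01, 0.95], [-3, 0, 0, -0.01, 0.95], [-4, 0, 0, -0.01, 0.95], [-4, 0, 0, -0.01, 0.95], [-4, 0, 0, -0.01, 0.95], [-4, 0, 0, 0, 0.95], [-3, 0, 0, 0, 0.95]]]}}

```text
t: 28.0
position: [0.5417, 0.0493, 0.0405]
eef_rot: [0.736, 0.677, 0.001, 0.001]
wrist_force: [-10.4, 1.6, 38.8]
grip_width: 0.951
```

```bash
python3 - <<'E'
from h import *
s,M=show();print("moment",s["moment"],"tip",rf(s["position"]*1000));p=arm.camera("wrist")
Y,a=meas(p,6);ends(p,Y,a)
E
```

```text
t 28.0 pos [541.7  49.3  40.5] psi 1.4876 F [-10.4   1.6  38.8] j6 0.12663970186272658 g 0.951
moment [ 0.35208938  2.47339974 -0.24634571] tip (np.float64(-14.454844040837692), np.float64(4.175810617298018))
sleeve Y 6.4 yaw 0.0327 n 13+20 rms 0.29
gen 1 on [-59.  -38.5  52.5] off [-87.  -44.5  46.   66.5]
gen -1 on [-59.  -37.5  61. ] off [-88.5 -45.   31.5  66.5]
```

>>> {"name": "jog_arm", "arguments": {"series": [[[0, 0, -10, 0, 0.95], [8, 0, -25, 0, 0.95], [0, 0, 0, 0, 0.95]]]}}

```text
t: 28.42
position: [0.5417, 0.0574, 0.0733]
eef_rot: [0.736, 0.677, 0.001, 0.001]
wrist_force: [-0.7, -0.0, 0.3]
grip_width: 0.946
```

```bash
python3 - <<'E'
from h import *
s,M=show();print("tip",rf(s["position"]*1000));p=arm.camera("wrist");cv2.imwrite("pics/w9.png",p["color"])
Y,a=meas(p,6);ends(p,Y,a)
E
```

```text
t 28.425 pos [541.7  57.4  73.3] psi 1.4883 F [-0.7 -0.   0.3] j6 0.14128992627570663 g 0.946
tip (np.float64(-15.432882495101001), np.float64(12.211262391067718))
sleeve Y 6.3 yaw 0.0230 n 10+22 rms 0.32
gen 1 on [-56.  -33.5  51.5] off [-90.  -54.5  45.   67. ]
gen -1 on [-60. -38.] off [-44.5  39. ]
```

View pics/w9.png

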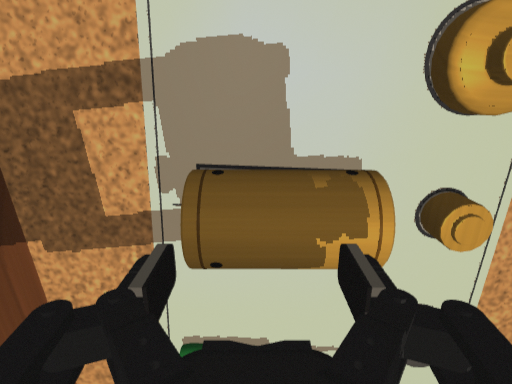

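>>> {"name": "jog_arm", "arguments": {"series": [[[0, 4, 14, 0.016, 0.95], [0, 0, 14, 0, 0.95], [0, 0, 7, 0, 0.95], [-1, -0.5, 0, 0.01, 0.95], [-2, -0.7, 0, 0.01, 0.95], [-2, -0.7, 0, 0.01, 0.95], [-2, -0.7, 0, 0.01, 0.95], [-2, -0.7, 0, 0.01, 0.95], [0, 0, 0, 0, 0.95]]]}}

```text
t: 29.6
position: [0.5438, 0.048, 0.0405]
eef_rot: [0.758, 0.652, 0.003, 0.003]
wrist_force: [7.8, -1.7, 35.3]
grip_width: 0.953
```

```bash
python3 - <<'E'
from h import *
s,M=show();print("moment",s["moment"],"tip",rf(s["position"]*1000));p=arm.camera("wrist");cv2.imwrite("pics/w10.png",p["color"])
Y,a=meas(p,2);ends(p,Y,a)
E
```

```text
t 29.6 pos [543.8  48.   40.5] psi 1.4216 F [ 7.8 -1.7 35.3] j6 0.19069656218014558 g 0.953
moment [-0.17025409 -0.20905254  0.15642868] tip (np.float64(-12.164441534821215), np.float64(3.115923604818775))
sleeve Y 0.9 yaw -0.0177 n 25+21 rms 0.71
gen 1 on [-59.] off [-87.5  68. ]
gen -1 on [-59.  -39.5  65. ] off [-44.5  34.   67.5]
```

>>> {"name": "jog_arm", "arguments": {"series": [[[0, 0, -10, 0, 0.95], [-10, 0, -40, 0, 0.95], [-10, 0, -40, 0, 0.95], [0, 0, 0, 0, 0.95]]]}}

```text
t: 30.15
position: [0.5385, 0.0279, 0.129]
eef_rot: [0.758, 0.652, 0.001, 0.001]
wrist_force: [1.0, 0.5, 0.1]
grip_width: 0.948
```

```bash
python3 - <<'E'
from h import *
s,M=show();print("tip",rf(s["position"]*1000));p=arm.camera("wrist")
Y,a=meas(p,1);ends(p,Y,a)
cv2.imwrite("pics/w11.png",cv2.resize(p["color"][60:300,100:420],(800,600),interpolation=cv2.INTER_CUBIC))
print([np.round(pix(p,np.r_[(C0+EX*x+EY*y)/1000,.003])-[100,60])*2.5 for x,y in((-65,35),(65,35),(65,-35),(-65,-35),(-80,0),(80,0))])
E
```

```text
t 30.15 pos [538.5  27.9 129. ] psi 1.4211 F [1.  0.5 0.1] j6 0.1541837310675226 g 0.948
tip (np.float64(-14.967198854899644), np.float64(-17.474717806441376))
sleeve Y 1.6 yaw -0.0100 n 3+23 rms 0.29
gen 1 on [-59.  -57.  -37.5   7.    9.   53. ] off [-58.  -44.    5.5   8.   46.5  54.5]
gen -1 on [-59.5] off [-85.  68.]
[array([252.5, 160. ]), array([597.5, 150. ]), array([587.5, 325. ]), array([267.5, 335. ]), array([222.5, 250. ]), array([630., 240.])]
```

View pics/w11.png

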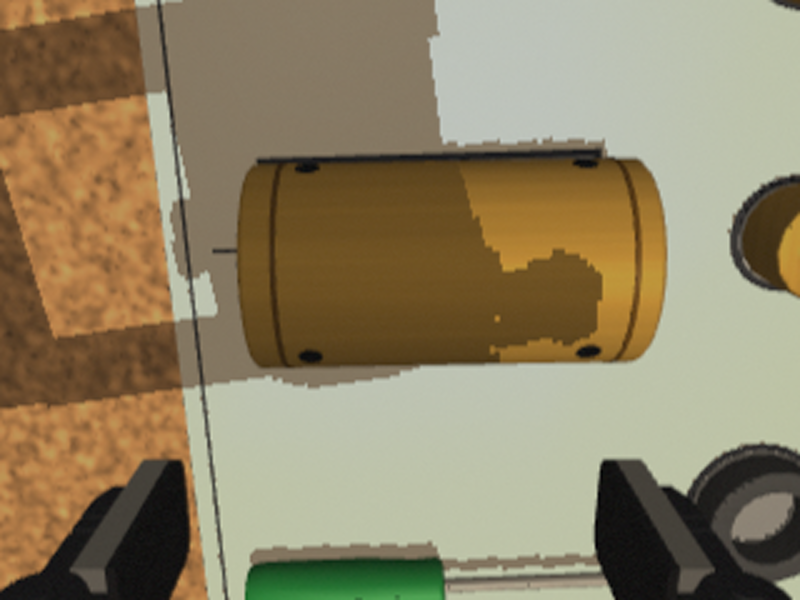

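The sleeve covers its rectangle squarely. Only the far outline (257–605, about 157) and the centre line stub at (225,250) still show. The screwdriver and collar are untouched. I'll retreat and check with the fixed cameras.

>>> {"name": "jog_arm", "arguments": {"series": [[[0, 0, -40, 0, 0.95], [-20, 0, -40, 0, 0.95], [-45, 0, -20, 0, 0.95], [-50, 0, 0, 0, 0.95], [-50, 0, 0, 0, 0.95], [-50, 0, 0, 0, 0.95], [-50, 0, 0, 0, 0.95], [-30, 0, 0, 0, 0.95], [0, 0, 0, 0, 0.95]]]}}

```text
t: 31.32
position: [0.4931, -0.2647, 0.2245]
eef_rot: [0.759, 0.652, -0.001, -0.002]
wrist_force: [0.5, -0.1, -0.4]
grip_width: 0.949
```

```bash
python3 - <<'E'
from h import *
show();near=[.5555,.0434,.038];out=[]
for n in("top","scene"):
    p=arm.camera(n);r,q=sleeve(p,near);Q=np.array([at(p,x,.038)[:2] for x in q],np.float32)*1000
    w,V=np.linalg.eigh(np.cov(Q.T));print(n,round(r["conf"],2),"rect-frame",np.round(rf(Q.mean(0)),1),"yaw",round(wrap(np.arctan2(V[1,1],V[0,1]))-TH,3),cv2.minAreaRect(Q))
    for t in("clamp","counterweight","collar","screwdriver","oil","level"):
        print(t,[(round(k["conf"],2),np.round(k["centre"])) for k in arm.search_frame(p,t)][:1])
    x,y=pix(p,near).astype(int);out.append(cv2.resize(p["color"][y-60:y+60,x-80:x+80],(400,300),interpolation=cv2.INTER_CUBIC))
cv2.imwrite("pics/f.png",np.hstack(out))
E
```

```text
t 31.325 pos [ 493.1 -264.7  224.5] psi 1.4195 F [ 0.5 -0.1 -0.4] j6 -0.38679555131779786 g 0.949
top 0.95 rect-frame [ 4.4 -1.1] yaw 0.019 ((559.5826416015625, 41.818809509277344), (69.87118530273438, 136.9335479736328), 83.38990783691406)
clamp [(0.59, array([234., 114.]))]
counterweight [(0.61, array([272., 121.]))]
collar [(0.73, array([308., 131.]))]
screwdriver [(0.78, array([311., 178.]))]
oil [(0.59, array([176., 134.]))]
level []
scene 0.79 rect-frame [3.5 0.8] yaw 0.021 ((554.2103271484375, 44.216827392578125), (71.68769836425781, 164.31309509277344), 82.97642517089844)
clamp [(0.76, array([255., 306.]))]
counterweight [(0.67, array([211., 288.]))]
collar [(0.82, array([161., 273.]))]
screwdriver [(0.9, array([178., 214.]))]
oil [(0.71, array([350., 285.]))]
level [(0.65, array([ 88., 209.]))]
```

View pics/f.png

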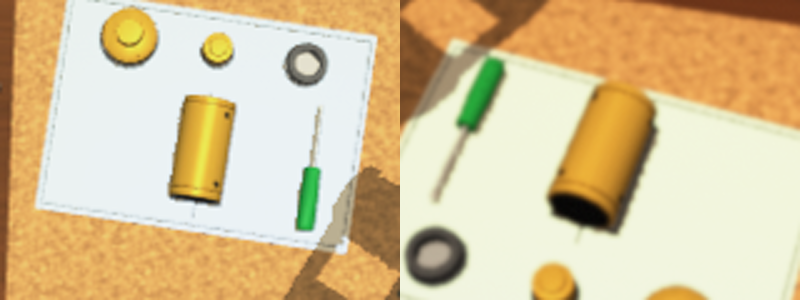

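```bash
python3 -c "
from h import *
show();print(arm.job_done())"
```

```text
t 32.125 pos [ 493.8 -263.3  227.2] psi 1.4218 F [0.3 0.5 0.3] j6 -0.38641411931611086 g 0.95
the job is handed in; nothing more can be done
None
```

The brass sleeve now lies on its printed rectangle, and I handed the job in at about 32 s, with the hand well clear and no contact force.

I rolled it about 120 mm with the open fingertips on its top, in eight short strokes. Slight twists of the tool along the way squared it up.

**Last checks:**
- **Across the rectangle:** it is off by about 1 to 1.5 mm. The top camera reads −1.1 mm, the scene camera +0.8 mm and the wrist camera +1.6 mm.
- **Lengthwise:** it sits about 2 to 4 mm towards the sheet's +x side. It crept that way during the pressed strokes. One attempt to pull it back had no effect, and I left it rather than slide it.
- **Angle:** the cameras disagree a little. The wrist camera reads −0.01 rad, and the top and scene cameras read about +0.02 rad.
- **Other things:** the clamp, counterweight, collar, screwdriver and oil were all found within about 4 pixels of where they started. The level was found there by the scene camera only; the top camera's network missed it both times.

**Wrist force:** the highest reading I saw while pressing was about 40 N. Forces were only read at the end of each move.

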